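Clear the draining rack: sort washed well plates by thickness

TASK

Clear the draining rack: pinch each leaning plate by its upper edge, tell by its thickness which kind it is, and stand it on its long edge, right down on the floor of a free bay, in the bin for its kind: the two shallow plates in the narrow bin, the half-deep plate in the free bay of the wide bin beside the one already stored. Set the plates down, do not drop them, and leave the stored plate and the other things on the mat where they are.

Things in the scene. Friction and masses are not known exactly. Their poses are not given: they have to be found in the camera images.
- rack: fixed stainless wire draining rack on a 212 x 152 mm drip tray; origin under its middle, z up. Three places along its x, 66 mm apart (x = -66, 0, 66 mm). In each a plate stands on its long edge (along the rack's y), its underside face on a wire back, leaning 30 degrees from vertical, upper edge towards the rack's -x; 29 mm or more free between plates, square to the faces
- rack_place_0 (a point): rack's place at x = -66 mm: middle of the corner between wire foot and wire back, where the plate's lower edge sits, 24 mm above the rack's underside. The back reaches 48 mm up the plate's slope: the top 38 mm of the plate is free on both faces. A lip 7 mm high closes the foot 34 mm in front of the back: lift a plate out along its slope
- rack_place_1 (a point): the same corner of the rack's middle place (x = 0)
- rack_place_2 (a point): the same corner of the rack's place at x = +66 mm
- plate_1: one of three washed plates leaning in the rack, whitish, 128 x 86 mm; shallow (14 mm thick, round wells) or half-deep (27 mm, square wells): two shallow, one half-deep, in any order; pinch or look to learn which. Origin: centre of the 128 x 86 underside face; z: through the thickness to the wells; y: along the length; +x: down the leaning plate, so its upper long edge lies 43 mm along -x. 40-130 g
- plate_2: one of three washed plates leaning in the rack, whitish, 128 x 86 mm; shallow (14 mm thick, round wells) or half-deep (27 mm, square wells): two shallow, one half-deep, in any order; pinch or look to learn which. Origin: centre of the 128 x 86 underside face; z: through the thickness to the wells; y: along the length; +x: down the leaning plate, so its upper long edge lies 43 mm along -x. 40-130 g
- plate_3: one of three washed plates leaning in the rack, whitish, 128 x 86 mm; shallow (14 mm thick, round wells) or half-deep (27 mm, square wells): two shallow, one half-deep, in any order; pinch or look to learn which. Origin: centre of the 128 x 86 underside face; z: through the thickness to the wells; y: along the length; +x: down the leaning plate, so its upper long edge lies 43 mm along -x. 40-130 g
- narrow_bin: narrower of two fixed open storage bins of plain folded sheet metal: 80 mm across (x), 146 mm long (y), 50 mm high; origin under its middle, z up. Two bays along y, each 23 mm wide, centres at x = -24.5 and 24.5 mm, parted by a ridge 26 mm wide as high as the walls; walls 4 mm, end walls 30 mm high in the middle. For shallow plates; empty at the start
- wide_bin: wider of the two bins, same make: 104 mm across (x), 146 mm long (y), 50 mm high; origin under its middle, z up. Bays 36 mm wide, centres at x = -30 and 30 mm, parted by a 24 mm ridge as high as the walls. For half-deep plates; the bay at +x already holds one, the bay at -x is free
- narrow_bin_near_bay (a point): narrow bin's empty bay at its -x side: centre of its floor, 4 mm above the bin's underside. The bay is 23 mm wide (x), 138 mm long (y), 46 mm deep
- narrow_bin_far_bay (a point): narrow bin's empty bay at its +x side: centre of its floor, 4 mm above the bin's underside. The bay is 23 mm wide (x), 138 mm long (y), 46 mm deep
- wide_bin_near_bay (a point): wide bin's free bay at its -x side: centre of its floor, 4 mm above the bin's underside. The bay is 36 mm wide (x), 138 mm long (y), 46 mm deep
- stored_plate: half-deep plate, 128 x 86 x 27 mm, loose, already standing on its long edge in the wide bin's bay at +x; origin at the centre of its underside face, z through its thickness; leave it there
- mat: grey bench mat, 430 x 535 x 2 mm, fixed on the chest under all this; origin under its middle. The side bench at the right (top 0.25 m high, bottles up to 0.45 m) lies between the robot's start and the work: swing over or behind it. The partition panel seen in front of the robot is only a picture, taken down here: the arm may pass; the panels farther left and right are solid
- film_carton: closed white carton, 63 x 108 x 64 mm, on the mat beyond the work; origin under its centre; bystander
- dish_stack: stack of three clear round dishes, 90 mm across, 45 mm high, on the mat beyond the bins; origin under its centre; bystander
- timer: small pale digital timer lying flat, 64 x 62 x 18 mm, on the mat near the robot; origin under its centre; bystander
- black_marker: grey felt marker with a black cap lying down, 137 mm long, 15 mm thick, near the robot; origin under its middle; bystander

How it is judged:
At the end, for the whole second after the job is handed in: Both shallow plates stand at rest in the narrow bin and both half-deep plates in the wide bin: each on its long edge on the bay's floor (origin 40 to 54 mm above the bin's underside), within 20 degrees of upright and 20 mm of the middle of the bay's length, released (x of plate_1 in the frame of narrow_bin between -0.045 and 0.045 m and y of plate_1 in the frame of narrow_bin between -0.02 and 0.02 m and z of plate_1 in the frame of narrow_bin between 0.04 and 0.054 m and angle between plate_1's own z axis and vertical between 1.22 and 1.92 rad and linear speed of each of plate_1, plate_3, plate_2, stored_plate below 0.03 m/s and x of plate_3 in the frame of narrow_bin between -0.045 and 0.045 m and y of plate_3 in the frame of narrow_bin between -0.02 and 0.02 m and z of plate_3 in the frame of narrow_bin between 0.04 and 0.054 m and angle between plate_3's own z axis and vertical between 1.22 and 1.92 rad and x of plate_2 in the frame of wide_bin between -0.055 and 0.055 m and y of plate_2 in the frame of wide_bin between -0.02 and 0.02 m and z of plate_2 in the frame of wide_bin between 0.04 and 0.054 m and angle between plate_2's own z axis and vertical between 1.22 and 1.92 rad and x of stored_plate in the frame of wide_bin between -0.055 and 0.055 m and y of stored_plate in the frame of wide_bin between -0.02 and 0.02 m and z of stored_plate in the frame of wide_bin between 0.04 and 0.054 m and angle between stored_plate's own z axis and vertical between 1.22 and 1.92 rad); the robot touches nothing.
It fails at once if a plate is dropped: it falls freely by more than about 25 mm ((linear speed of plate_1 above 0.7 m/s and contact force between the fingers and plate_1 below 0.05 N) or (linear speed of plate_2 above 0.7 m/s and contact force between the fingers and plate_2 below 0.05 N) or (linear speed of plate_3 above 0.7 m/s and contact force between the fingers and plate_3 below 0.05 N)).
It fails at once if a bystander (carton, dishes, timer, marker) is moved by more than 30 mm (distance of any of film_carton, dish_stack, timer, black_marker from where it was at the start of the episode above 0.03 m).
It fails at once if the stored plate is moved by more than 25 mm (distance of stored_plate from where it was at the start of the episode above 0.025 m).
It also fails if it takes over 67 s, if anything falls off the work surface, if the arm or the gripper's body presses on something with over 40 N, if the wrist force passes 120 N, or if a joint passes its speed limit or range.

ROBOT

A 6-joint arm with a two-finger parallel gripper is mounted at the origin on a cart in front of the work surface, level with it; the furniture and walls round the work are solid. World frame = base frame: x ahead of the robot, y to its left, z up, the work surface at z = 0. Lengths are in m, angles in rad, forces in N, time in s.
With the tool pointing down it reaches from about 0.375 to 0.9 m from the base axis. Payload 3.1 kg.
Tool frame: the origin (TCP) lies midway between the tips of the shut fingers; the grasp point (between the pads) lies 19 mm behind it (manip.grip_depth is the distance from the TCP to the grasp point, in m); z points along the fingers, y is the line along which they close (so a half turn about z gives the same grasp; the last joint's range is limited). The gripper opens to 85 mm and grips with 20 to 120 N. Pads are 22 mm wide; open, the fingers measure 114 mm over their backs; the gripper's body (76 mm by 85 mm) begins 54 mm behind the grasp point. The pads swing forward as they close: fully open they stand 13 mm farther back than shut.
Start: joints at [-1.454, 0.527, 1.433, -0, 1.181, -0.178], TCP at [0.182, -0.598, 0.231] pointing down, gripper open.
Joint ranges: [-3.08, 3.08], [-0.75, 2.2], [0.22, 2.44], [-1.43, 4.57], [0, 2.65], [-2.85, 2.85]. Speed limits (rad/s): [2.79, 2.79, 3.14, 3.14, 3.14, 3.14].

INTERFACE

Orientations are given as a unit quaternion [x, y, z, w].
In Python, from station import telemetry, snapshot, manip gives the robot as it stands. The module is installed in compiled form; this text tells all that it offers.
- The arm moves only by the shell command python3 -m crank 'ROWS' [OPENING] [FORCE]. ROWS is text: rows parted by semicolons, each of 6 numbers parted by spaces: the shift along the tool's x, y, z as a fraction of full scale, then the turn, a rotation vector about the tool's x, y, z as a fraction of full scale. A call has exactly 5 rows; each row shifts and turns the commanded pose from where the row before left it, along the tool's axes as they then stand; what a row does not reach is not made up. Full scale, the value 1, is 4 cm for a shift and 90 degrees for a turn. A row lasts 1/10 s, in which the tool goes at most 50 mm and 8.59 degrees, less where a joint would pass 70% of its speed; a pose out of reach is approached as far as the arm can. A call with a number of a shift or a turn outside -1 to 1 is refused whole. A call with a gripper value outside its range is refused whole. OPENING is the opening, from -1 (shut) to 1 (fully open), set as the call begins (- or left out, the last holds). The fingers move at their own pace and stop on an object; FORCE is the grip in N (left out, the last holds). Time passes only in rows, so rows that do not move let the fingers close, or fill a call up. It gives the time, the measured TCP pose, the force, the opening and the grip force at its end, in the units of the state.
- telemetry.sense(): the state, without advancing time (a new reading comes with each control period).
- snapshot(name): name is "scene" or "top" or "wrist"; returns a dict with "image" (420x560x3 uint8, red, green, blue), "depth" (420x560 float32, m along the optical axis (not along the pixel's ray), 0 where there is no reading), "camera_matrix" (3x3 intrinsics, pixels), "rvec" (rotation vector, rad) and "tvec" (3), from world to camera coordinates, as OpenCV has them. Camera axes: x right, y down, z forward; pixel columns grow to the right and rows downward; lengths in m; the calibration is good to about 2 mm. A picture is of the moment at which its call begins.
- manip.sign_off(): hands the job in; it is judged then, once.
The state is a dict: "t": time; "q": joint angles; "qd": joint speeds; "tau": joint torques, N m; "tcp_pos": TCP position; "tool_rot": TCP orientation; "force": force on the tool from outside, world axes, zero at the start; "ft_torque": the same for the moment, N m; "finger_gap": opening from 0.0 (shut) to 1.0 (fully open); "gripper_force": force on a finger pad.
Only numpy, scipy, OpenCV 4.12 (cv2) and the standard library are available. Lean on these libraries where they do the work, as an engineer would, in place of code of your own. Each camera call takes 0.05 s, during which the arm holds its last target. There are 200 camera calls.

## Working session

There is one attempt and no reset: what is moved stays moved. The work goes in short steps, Python scripts to look and compute and a shell command to move; the robot and the scene stay as the last step left them, time stands still between calls to the robot, and variables do not carry over. Pictures are saved under pics/ and viewed, at most 10 in all, crops included, and the job is handed in when it is done.

```bash
mkdir -p pics; cat > h.py <<'E'
import numpy as np, cv2
from station import telemetry, snapshot, manip
def cam(name):
    s=snapshot(name); R=cv2.Rodrigues(np.array(s["rvec"],float))[0]; t=np.array(s["tvec"],float).ravel()
    K=np.array(s["camera_matrix"]); d=s["depth"]
    v,u=np.mgrid[:d.shape[0],:d.shape[1]]
    pc=np.stack([(u-K[0,2])/K[0,0]*d,(v-K[1,2])/K[1,1]*d,d],-1)
    P=(pc-t)@R; P[d==0]=np.nan
    return s["image"],P,(K,R,t)
def save(n,im): cv2.imwrite("pics/"+n+".png",cv2.cvtColor(im,cv2.COLOR_RGB2BGR))
E
python3 - <<'E'
from h import *
for n in("scene","top"):
    im,P,c=cam(n); save(n+"0",im); np.save(n+"P.npy",P); print(n,-c[1].T@c[2]); print(c[0])
s=telemetry.sense(); print(s)
E
```

```text
scene [0.8863755  0.37086528 0.81108745]
[[424.38921918   0.         280.63246797]
 [  0.         424.38921918 207.79628204]
 [  0.           0.           1.        ]]
top [0.38417141 0.16513459 0.89530167]
[[385.01143267   0.         282.27709947]
 [  0.         385.01143267 207.73354001]
 [  0.           0.           1.        ]]
{'t': 0.1, 'q': array([-1.45350760e+00,  5.28358710e-01,  1.43376376e+00,  3.13756860e-05,
        1.18140607e+00, -1.78569054e-01]), 'qd': array([ 0.00089051, -0.00259736, -0.00297999,  0.00168125, -0.00142583,
        0.00064406]), 'tau': array([ 1.31572415e-04, -4.43302238e+01, -1.78585714e+01, -2.89608342e-04,
        3.93865543e-03, -6.54473649e-07]), 'tcp_pos': array([ 0.18214487, -0.59720427,  0.23044369]), 'tool_rot': array([ 9.89078876e-01,  1.47383988e-01,  4.41542052e-05, -9.67045320e-04]), 'force': array([-0.26029314,  0.77824348, -0.6761126 ]), 'ft_torque': array([-0.06608389,  0.02956639, -0.01269844]), 'gripper_force': 0.0, 'finger_gap': 1.0014525216244874}
```

View pics/scene0.png

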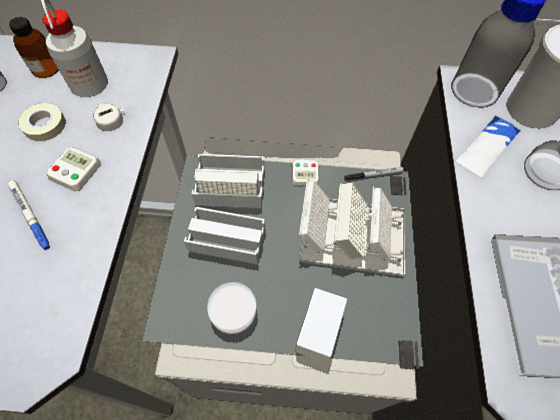

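View pics/top0.png

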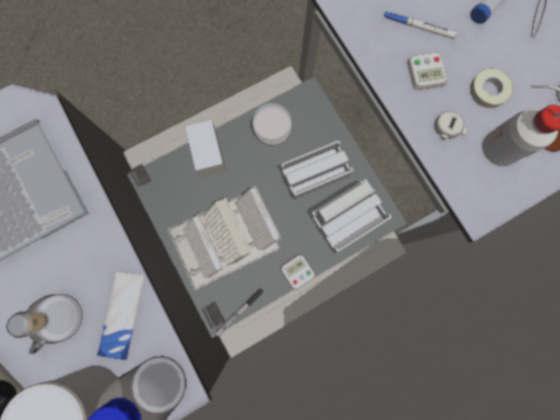

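The views show the rack (top ~225,235) with the middle plate looking thickest, narrow bin (~317,168), wide bin (~350,213, plate in its upper bay), dishes, carton, timer and marker. Next, a metric ortho height map.

```bash
python3 - <<'E'
from h import *
S=np.load("sceneP.npy");T=np.load("topP.npy")
def ortho(P,im,x0=.30,y0=-.2,x1=.75,y1=.40,r=.00085):
    p=P.reshape(-1,3);c=im.reshape(-1,3);ok=np.isfinite(p[:,2]);p=p[ok];c=c[ok]
    o=np.argsort(p[:,2]);p=p[o];c=c[o]
    H=np.zeros((int((x1-x0)/r),int((y1-y0)/r)));
    return p,c
for n,P in(("scene",S),("top",T)):
    im=cv2.imread(f"pics/{n}0.png").reshape(-1,3)
    p=P.reshape(-1,3);ok=np.isfinite(p[:,2])&(p[:,2]<.2)&(p[:,2]>-.05);p=p[ok]
    # image: up=+x, left=+y
    x=p[:,0];y=p[:,1];z=p[:,2]
    print(n,np.percentile(x,[1,99]),np.percentile(y,[1,99]))
    m=(abs(z-.002)<.003);print("mat px",m.sum(),np.median(z[m]))
    sel=m; r=cv2.minAreaRect(np.float32(p[m][:,:2]));print(r)
    o=np.argsort(z);x,y,z=x[o],y[o],z[o]
    img=np.zeros((600,700),np.uint8)
    r_=.001; yy=np.round((.5-y)/r_).astype(int);xx=np.round((.80-x)/r_).astype(int)
    k=(yy>=0)&(yy<700)&(xx>=0)&(xx<600)
    for dx in(0,1):
      for dy in(0,1): 
        a=np.clip(xx[k]+dx,0,599);b=np.clip(yy[k]+dy,0,699)
        np.maximum.at(img,(a,b),np.clip(z[k]*1800+20,0,255).astype(np.uint8))
    out=cv2.applyColorMap(img,cv2.COLORMAP_TURBO)
    for g in range(0,700,100): cv2.line(out,(g,0),(g,599),(90,90,90),1);cv2.putText(out,f"y{.5-g*.001:.1f}",(g,10),0,.35,(255,)*3)
    for g in range(0,600,100): cv2.line(out,(0,g),(699,g),(90,90,90),1);cv2.putText(out,f"x{.8-g*.001:.1f}",(0,g+10),0,.35,(255,)*3)
    cv2.imwrite(f"pics/ortho_{n}.png",out)
E
```

```text
scene [0.20377974 0.96615204] [-0.1899072  0.5517437]
mat px 37215 0.0016210354056178631
((0.5895804166793823, 0.17230311036109924), (0.60640949010849, 0.5720367431640625), 30.558269500732422)
top [0.20846841 0.96046194] [-0.18786917  0.54708114]
mat px 29537 0.001983572489422848
((0.6046077013015747, 0.16145816445350647), (0.611783504486084, 0.5964367985725403), 30.03362464904785)
```

View pics/ortho_top.png

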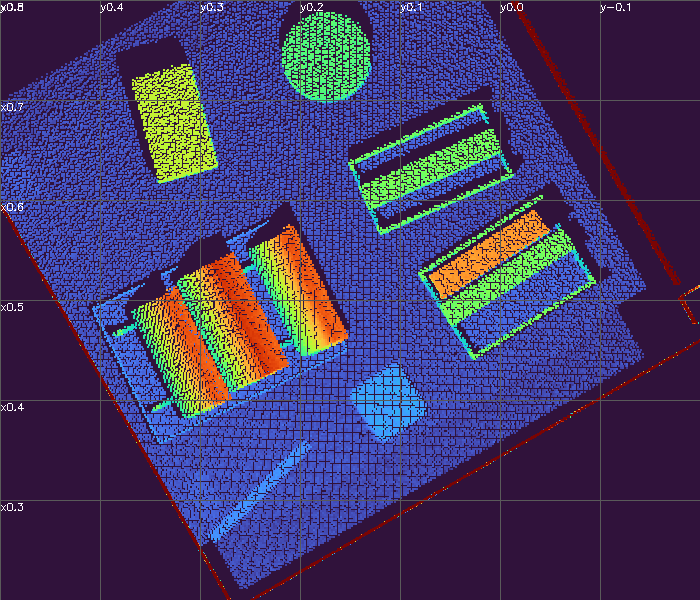

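View pics/ortho_scene.png

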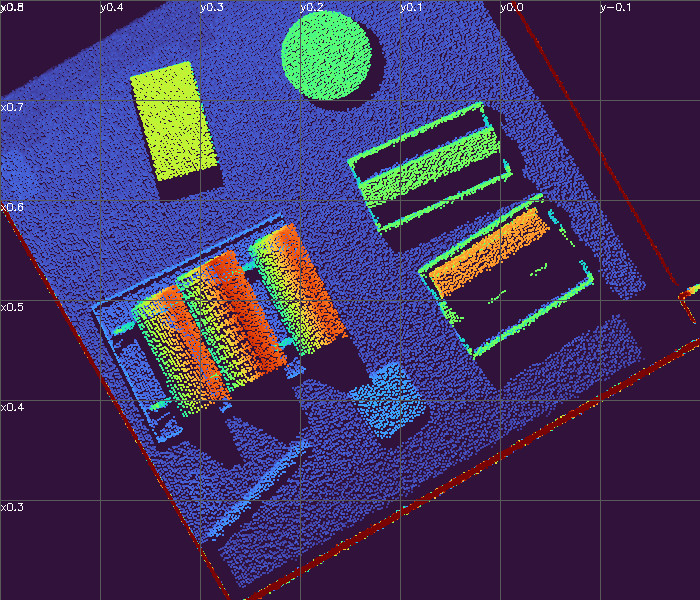

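Ortho maps agree: three plates at px (295,290), (240,320), (180,350), upper edges to the right; narrow bin at (430,168), wide bin at (507,277), stored plate in its far bay. Now the precise fits.

```bash
cat > fit.py <<'E'
from h import *
from scipy.optimize import minimize_scalar
P=np.vstack([np.load("sceneP.npy").reshape(-1,3),np.load("topP.npy").reshape(-1,3)]);P=P[np.isfinite(P[:,2])]
W=lambda c,r:(.8-r/1000,.5-c/1000)
def near(c,r,R): 
    x,y=W(c,r); return P[np.hypot(P[:,0]-x,P[:,1]-y)<R]
for n,c,r,R,w in(("narrow",430,168,.1,.080),("wide",507,277,.105,.104)):
    q=near(c,r,R);q=q[abs(q[:,2]-.052)<.005]
    b=cv2.minAreaRect(np.float32(q[:,:2]));print(n,b,"z",np.median(q[:,2]),len(q))
def basis(a):
    h=np.array([np.cos(a),np.sin(a),0]);k=np.array([-h[1],h[0],0]);z=np.array([0,0,1.])
    return h,k,h*.75**.5+.5*z,.5*h-.75**.5*z     # h, k, n(plate z), d(plate x)
q=near(247,322,.15);q=q[(q[:,2]>.045)&(q[:,2]<.13)]
def cost(a):
    s=q@basis(a)[2]; H=np.histogram(s,np.arange(s.min(),s.max(),.001))[0]; return -(H.astype(float)**2).sum()
A=np.radians(np.arange(105,130,.5));a=A[np.argmin([cost(x) for x in A])];print("rack heading",np.degrees(a))
h,k,n,d=basis(a)
s=q@n;H,e=np.histogram(s,np.arange(s.min(),s.max(),.002));print([(round(x,3),int(y)) for x,y in zip(e,H)])
np.save("rackq.npy",q)
Z=P[(P[:,2]>.2)&(P[:,0]>-.4)&(P[:,0]<.9)&(abs(P[:,1])<.9)]
G=np.zeros((13,18))
np.maximum.at(G,(((Z[:,0]+.4)//.1).astype(int),((Z[:,1]+.9)//.1).astype(int)),Z[:,2]);print("max z rows x -.4.. cols y -.9..");print(np.round(G,2))
E
python3 fit.py
```

```text
narrow ((0.6062950491905212, 0.05874097719788551), (0.14044837653636932, 0.1462588608264923), 23.531986236572266) z 0.05161347805732068 2626
wide ((0.5438077449798584, 0.006261460483074188), (0.1528439074754715, 0.14639994502067566), 32.32813262939453) z 0.05159006596664244 1755
rack heading 116.5
[(np.float64(-0.013), 36), (np.float64(-0.011), 167), (np.float64(-0.009), 145), (np.float64(-0.007), 113), (np.float64(-0.005), 124), (np.float64(-0.003), 122), (np.float64(-0.001), 159), (np.float64(0.001), 1024), (np.float64(0.003), 811), (np.float64(0.005), 14), (np.float64(0.007), 0), (np.float64(0.009), 0), (np.float64(0.011), 0), (np.float64(0.013), 0), (np.float64(0.015), 0), (np.float64(0.017), 0), (np.float64(0.019), 0), (np.float64(0.021), 0), (np.float64(0.023), 4), (np.float64(0.025), 4), (np.float64(0.027), 0), (np.float64(0.029), 0), (np.float64(0.031), 0), (np.float64(0.033), 0), (np.float64(0.035), 0), (np.float64(0.037), 0), (np.float64(0.039), 0), (np.float64(0.041), 0), (np.float64(0.043), 5), (np.float64(0.045), 65), (np.float64(0.047), 142), (np.float64(0.049), 152), (
[... 1677 characters left out ...]
 0.39 0.42 0.39
  0.34 0.   0.   0.  ]
 [0.   0.   0.   0.   0.   0.   0.   0.   0.   0.64 0.61 0.43 0.45 0.39
  0.35 0.   0.   0.  ]
 [0.   0.   0.   0.   0.   0.   0.   0.   0.66 0.71 0.   0.   0.26 0.36
  0.36 0.26 0.   0.  ]
 [0.   0.   0.   0.   0.   0.   0.41 0.54 0.55 0.   0.   0.   0.26 0.27
  0.27 0.27 0.   0.  ]
 [0.   0.   0.   0.   0.33 0.34 0.39 0.35 0.26 0.   0.   0.   0.   0.27
  0.27 0.27 0.   0.  ]
 [0.   0.   0.   0.   0.32 0.35 0.44 0.44 0.26 0.   0.   0.   0.   0.25
  0.27 0.27 0.   0.  ]
 [0.   0.   0.   0.   0.   0.27 0.27 0.27 0.27 0.26 0.   0.   0.   0.
  0.26 0.26 0.   0.  ]
 [0.   0.   0.   0.   0.   0.26 0.29 0.28 0.27 0.26 0.   0.   0.   0.
  0.   0.   0.   0.  ]]
```

```bash
cat > fit2.py <<'E'
from h import *
from fit import P,basis,q
import json
Q=P[(abs(P[:,2]-.052)<.004)&(P[:,0]>.4)&(P[:,0]<.75)&(P[:,1]>-.13)&(P[:,1]<.17)]
g=np.zeros((400,400),np.uint8);ij=((Q[:,:2]-[.38,-.15])/.001).astype(int);g[ij[:,0],ij[:,1]]=1
g=cv2.dilate(g,np.ones((7,7)));nl,L=cv2.connectedComponents(g);lab=L[ij[:,0],ij[:,1]]
B={}
for l in range(1,nl):
    c=Q[lab==l]
    if len(c)<300: continue
    b=cv2.minAreaRect(np.float32(c[:,:2]));print(len(c),b)
for i,(lo,hi) in enumerate(((-.02,.01),(.04,.08),(.098,.125))):
    best=None
    for a in np.radians(np.arange(113,121,.25)):
        s=q@basis(a)[2];m=(s>lo)&(s<hi);H=np.histogram(s[m],np.arange(lo,hi,.001))[0];v=(H.astype(float)**2).sum()
        if best is None or v>best[0]: best=(v,a)
    a=best[1];h,k,n,d=basis(a);a2=np.radians(116.75)
    h,k,n,d=basis(a2);s=q@n;c=q[(s>lo)&(s<hi)];s=c@n;t=-(c@d);y=c@k
    top=t>np.percentile(t,99)-.005
    print(i,"hd",np.degrees(a),"s",np.percentile(s[top],[2,50,98]),"front",np.median(s[~top][s[~top]>np.percentile(s,40)]),"top",np.percentile(t,[90,97,99]),np.median(t[top]),"y",np.percentile(y,[.5,99.5]),"zmax",np.percentile(c[:,2],99.5))
E
python3 fit2.py | grep -v "^\[(np" | grep -v "^ \[\|^\[\[\|  0\. "
```

```text
narrow ((0.6062950491905212, 0.05874097719788551), (0.14044837653636932, 0.1462588608264923), 23.531986236572266) z 0.05161347805732068 2626
wide ((0.5438077449798584, 0.006261460483074188), (0.1528439074754715, 0.14639994502067566), 32.32813262939453) z 0.05159006596664244 1755
rack heading 116.5
max z rows x -.4.. cols y -.9..
1206 ((0.5411251187324524, 0.004488527774810791), (0.06745630502700806, 0.14629538357257843), 32.349693298339844)
304 ((0.600674569606781, 0.0560125857591629), (0.011975551955401897, 0.14573732018470764), 23.417802810668945)
1593 ((0.6327441334724426, 0.0703897476196289), (0.02761165052652359, 0.14607781171798706), 23.73031234741211)
320 ((0.6655749082565308, 0.08444920927286148), (0.011824380606412888, 0.14605697989463806), 24.093061447143555)
0 hd 116.25 s [-0.01359671 -0.00720078  0.00086721] front 0.0007472621988744918 top [0.12194803 0.12357386 0.12438225] 0.1214831885142304 y [-0.6093011  -0.48384875] zmax 0.10584528588808513
1 hd 116.25 s [0.04391573 0.05703031 0.0703015 ] front 0.06903463518714228 top [0.09044846 0.09144763 0.09225248] 0.0895026424408531 y [-0.61264587 -0.48599015] zmax 0.11385814203766055
2 hd 116.25 s [0.10060841 0.10687227 0.11482875] front 0.1150956065454887 top [0.05657186 0.05798044 0.05876004] 0.05582960977742306 y [-0.60732226 -0.48149026] zmax 0.10594266887956943
```

```bash
cat > plan.py <<'E'
import numpy as np
from scipy.spatial.transform import Rotation as Ro
from station import telemetry
def tool(hd,tilt=0):   # heading of tool y (deg), tilt of plate from vertical
    a=np.radians(hd);b=np.radians(tilt);h=np.array([np.cos(a),np.sin(a),0]);z=np.array([0,0,1.])
    Y=h*np.cos(b)+z*np.sin(b);Z=h*np.sin(b)-z*np.cos(b);return np.stack([np.cross(Y,Z),Y,Z],1)
def plan(p,R,N,p0=None,R0=None):
    s=telemetry.sense()
    if p0 is None: p0,R0=s["tcp_pos"],Ro.from_quat(s["tool_rot"]).as_matrix()
    w=Ro.from_matrix(R0.T@R).as_rotvec()/N; r=Ro.from_rotvec(w).as_matrix()
    M=sum(np.linalg.matrix_power(r,k) for k in range(N))
    d=np.linalg.solve(M,R0.T@(np.array(p)-p0))
    print("N",N,"row:",*np.round(d/.04,3),*np.round(w/(np.pi/2),4),"| mm/row %.0f deg/row %.1f"%(np.linalg.norm(d)*1e3,np.degrees(np.linalg.norm(w))))
    return np.array(p),R
# plates: s mid, y mid (headings 116.25 basis), top
HD=116.25
def basis():
    T=tool(HD,30);return T[:,0],T[:,1],T[:,2]
E
python3 - <<'E'
from plan import *
from fit import P,q
x,n,d=basis()
for i,(lo,hi) in enumerate(((-.02,.01),(.04,.08),(.098,.125))):
    s=q@n-.0;c=q[(s>lo-.003)&(s<hi+.003)];s=c@n;t=-(c@d);y=c@x
    top=t>np.percentile(t,99)-.004;S=np.percentile(s[top],[1,99]);Y=np.percentile(y,[.5,99.5]);T=np.median(t[top])
    ctr=S.mean()*n+Y.mean()*x-T*d
    print("PLATE",i,"thick %.1f len %.1f"%(np.ptp(S)*1e3,np.ptp(Y)*1e3),"topmid",ctr.round(4))
a=np.radians(32.35);h=np.array([np.cos(a),np.sin(a)]);v=np.array([-h[1],h[0]]);c=np.array([.5242,-.0062])
w=P[(abs(P[:,2]-.052)<.004)];u=(w[:,:2]-c)@h;k=(w[:,:2]-c)@v;m=abs(k)<.085
print("PROF",[(int(b),int(z)) for b,z in zip(np.arange(-60,70,2),np.histogram(u[m]*1e3,np.arange(-60,72,2))[0])], np.percentile(k[m&(abs(u)<.012)],[.5,99.5]))
h0=tool(HD)
p,R=plan([.135,-.44,.50],Ro.from_quat(telemetry.sense()["tool_rot"]).as_matrix(),9)
yaw0=np.degrees(np.arctan2(R[1,1],R[0,1]));print("PROF yaw",yaw0)
hd=np.degrees(np.arctan2(p[1],p[0]));rr=np.hypot(*p[:2])
plan([rr*np.cos(.2),rr*np.sin(.2),.5],tool(yaw0+np.degrees(.2)-hd),18,p,R)
E
```

```text
narrow ((0.6062950491905212, 0.05874097719788551), (0.14044837653636932, 0.1462588608264923), 23.531986236572266) z 0.05161347805732068 2626
wide ((0.5438077449798584, 0.006261460483074188), (0.1528439074754715, 0.14639994502067566), 32.32813262939453) z 0.05159006596664244 1755
rack heading 116.5
[(np.float64(-0.013), 36), (np.float64(-0.011), 167), (np.float64(-0.009), 145), (np.float64(-0.007), 113), (np.float64(-0.005), 124), (np.float64(-0.003), 122), (np.float64(-0.001), 159), (np.float64(0.001), 1024), (np.float64(0.003), 811), (np.float64(0.005), 14), (np.float64(0.007), 0), (np.float64(0.009), 0), (np.float64(0.011), 0), (np.float64(0.013), 0), (np.float64(0.015), 0), (np.float64(0.017), 0), (np.float64(0.019), 0), (np.float64(0.021), 0), (np.float64(0.023), 4), (np.float64(0.025), 4), (np.float64(0.027), 0), (np.float64(0.029), 0), (np.float64(0.031), 0), (np.float64(0.033), 0), (np.float64(0.035), 0), (np.float64(0.037), 0), (np.float64(0.039), 0), (np.float64(0.041), 0), (np.float64(0.043), 5), (np.float64(0.045), 65), (np.float64(0.047), 142), (np.float64(0.049), 152), (
[... 2684 characters left out ...]
), (-36, 0), (-34, 0), (-32, 0), (-30, 0), (-28, 0), (-26, 0), (-24, 0), (-22, 0), (-20, 0), (-18, 0), (-16, 0), (-14, 17), (-12, 75), (-10, 64), (-8, 63), (-6, 59), (-4, 65), (-2, 63), (0, 60), (2, 63), (4, 57), (6, 63), (8, 61), (10, 50), (12, 2), (14, 9), (16, 2), (18, 1), (20, 2), (22, 1), (24, 0), (26, 1), (28, 0), (30, 1), (32, 1), (34, 2), (36, 11), (38, 30), (40, 47), (42, 40), (44, 8), (46, 27), (48, 96), (50, 132), (52, 33), (54, 0), (56, 0), (58, 0), (60, 0), (62, 0), (64, 0), (66, 0), (68, 0)] [-0.07248458  0.07287995]
N 9 row: 0.002 -0.457 -0.748 0.0 0.0 0.0 | mm/row 35 deg/row 0.0
PROF yaw -73.04926144449176
N 18 row: 0.941 -0.04 0.0 -0.0 -0.0001 -0.0521 | mm/row 38 deg/row 4.7
```

```bash
python3 -m crank '0 -.457 -.75 0 0 0;0 -.457 -.75 0 0 0;0 -.457 -.75 0 0 0;0 -.457 -.75 0 0 0;0 -.457 -.75 0 0 0' -0.2 
python3 -m crank '0 -.457 -.75 0 0 0;0 -.457 -.75 0 0 0;0 -.457 -.75 0 0 0;0 -.457 -.75 0 0 0;0 0 0 0 0 0'
python3 -m crank '.94 -.04 0 0 0 -.052;.94 -.04 0 0 0 -.052;.94 -.04 0 0 0 -.052;.94 -.04 0 0 0 -.052;.94 -.04 0 0 0 -.052'
```

```text
t: 0.6
tcp_pos: [0.1553, -0.5092, 0.3819]
tool_rot: [0.989, 0.147, 0.0, -0.001]
force: [0.3, -0.3, 0.1]
finger_gap: 0.401
gripper_force: 0.0
t: 1.1
tcp_pos: [0.1341, -0.4401, 0.5059]
tool_rot: [0.989, 0.147, -0.0, 0.004]
force: [-0.4, -0.4, 0.1]
finger_gap: 0.399
gripper_force: 0.0
t: 1.6
tcp_pos: [0.2994, -0.3498, 0.4997]
tool_rot: [0.938, 0.346, -0.0, -0.001]
force: [-0.0, -0.9, -0.2]
finger_gap: 0.399
gripper_force: 0.0
```

```bash
python3 -m crank '.94 -.04 0 0 0 -.052;.94 -.04 0 0 0 -.052;.94 -.04 0 0 0 -.052;.94 -.04 0 0 0 -.052;.94 -.04 0 0 0 -.052' 
python3 -m crank '.94 -.04 0 0 0 -.052;.94 -.04 0 0 0 -.052;.94 -.04 0 0 0 -.052;.94 -.04 0 0 0 -.052;.94 -.04 0 0 0 -.052' 
python3 -m crank '.94 -.04 0 0 0 -.052;.94 -.04 0 0 0 -.052;.94 -.04 0 0 0 -.052;0 0 0 0 0 0;0 0 0 0 0 0'
cat >> plan.py <<'E'
TOP=[np.array(v) for v in([.5179,.1865,.1030],[.4884,.2512,.1068],[.4567,.3032,.1033])]
def pick(i,t): x,n,d=basis(); return TOP[i]+t*d
E
python3 - <<'E'
from plan import *
p=pick(0,-.10);R=tool(HD,30);print(p)
plan(p,R,15)
plan(pick(0,.03),R,5,p,R)
E
```

```text
t: 2.1
tcp_pos: [0.4138, -0.2017, 0.4997]
tool_rot: [0.848, 0.529, -0.0, -0.001]
force: [1.6, -0.1, 0.3]
finger_gap: 0.403
gripper_force: 0.0
t: 2.6
tcp_pos: [0.4599, -0.0204, 0.4997]
tool_rot: [0.723, 0.691, -0.001, -0.001]
force: [-0.1, -0.0, -0.6]
finger_gap: 0.401
gripper_force: 0.0
t: 3.1
tcp_pos: [0.4509, 0.0909, 0.5002]
tool_rot: [0.634, 0.773, -0.001, -0.0]
force: [-0.7, -0.7, 0.3]
finger_gap: 0.401
gripper_force: 0.0
[0.54001443 0.14165636 0.18960254]
N 15 row: -0.193 0.046 0.537 -0.0156 0.0202 -0.0758 | mm/row 23 deg/row 7.2
N 5 row: -0.0 -0.0 0.65 0.0 0.0 0.0 | mm/row 26 deg/row 0.0
```

```bash
r='x'; python3 -m crank '-.193 .046 .537 -.0156 .0202 -.0758;-.193 .046 .537 -.0156 .0202 -.0758;-.193 .046 .537 -.0156 .0202 -.0758;-.193 .046 .537 -.0156 .0202 -.0758;-.193 .046 .537 -.0156 .0202 -.0758' 
python3 -m crank '-.193 .046 .537 -.0156 .0202 -.0758;-.193 .046 .537 -.0156 .0202 -.0758;-.193 .046 .537 -.0156 .0202 -.0758;-.193 .046 .537 -.0156 .0202 -.0758;-.193 .046 .537 -.0156 .0202 -.0758' 
python3 -m crank '-.193 .046 .537 -.0156 .0202 -.0758;-.193 .046 .537 -.0156 .0202 -.0758;-.193 .046 .537 -.0156 .0202 -.0758;-.193 .046 .537 -.0156 .0202 -.0758;-.193 .046 .537 -.0156 .0202 -.0758' 
python3 -m crank '0 0 0 0 0 0;0 0 0 0 0 0;0 0 0 0 0 0;0 0 0 0 0 0;0 0 0 0 0 0' 
python3 - <<'E'
from plan import *
R=tool(HD,30);plan(pick(0,.03),R,10);s=telemetry.sense();print(s["q"].round(2))
from h import *
im,P,c=cam("top");save("a1",im[150:300,150:400].repeat(3,0).repeat(3,1))
E
```

```text
t: 3.6
tcp_pos: [0.478, 0.066, 0.3916]
tool_rot: [0.377, 0.921, 0.097, -0.022]
force: [-0.0, -0.1, -0.4]
finger_gap: 0.403
gripper_force: 0.0
t: 4.1
tcp_pos: [0.5164, 0.0833, 0.2854]
tool_rot: [0.083, 0.979, 0.183, -0.042]
force: [0.5, 0.2, 0.7]
finger_gap: 0.397
gripper_force: 0.0
t: 4.6
tcp_pos: [0.5416, 0.139, 0.189]
tool_rot: [-0.22, 0.941, 0.252, -0.058]
force: [-0.9, 0.1, 0.0]
finger_gap: 0.399
gripper_force: 0.0
t: 5.1
tcp_pos: [0.5411, 0.1403, 0.1919]
tool_rot: [-0.219, 0.941, 0.251, -0.057]
force: [0.8, 0.2, 1.1]
finger_gap: 0.399
gripper_force: 0.0
N 10 row: 0.002 0.001 0.332 -0.0002 0.0002 -0.0 | mm/row 13 deg/row 0.0
[-0.17  0.6   1.56  0.43  1.33 -2.38]
```

```bash
python3 -m crank '0 0 .4 0 0 0;0 0 .4 0 0 0;0 0 .4 0 0 0;0 0 .4 0 0 0;0 0 .4 0 0 0'
python3 -m crank '0 0 .4 0 0 0;0 0 .4 0 0 0;0 0 .3 0 0 0;0 0 .22 0 0 0;0 0 0 0 0 0'
python3 -m crank '0 0 0 0 0 0;0 0 0 0 0 0;0 0 0 0 0 0;0 0 0 0 0 0;0 0 0 0 0 0' -1 35
python3 -m crank '0 0 0 0 0 0;0 0 0 0 0 0;0 0 0 0 0 0;0 0 0 0 0 0;0 0 0 0 0 0'
```

```text
t: 5.65
tcp_pos: [0.5235, 0.1768, 0.1215]
tool_rot: [-0.219, 0.941, 0.251, -0.057]
force: [0.3, -0.7, 0.2]
finger_gap: 0.399
gripper_force: 0.0
t: 6.15
tcp_pos: [0.511, 0.2007, 0.0751]
tool_rot: [-0.219, 0.941, 0.252, -0.059]
force: [-0.5, 0.6, -0.3]
finger_gap: 0.4
gripper_force: 0.0
t: 6.65
tcp_pos: [0.5123, 0.2003, 0.0763]
tool_rot: [-0.219, 0.941, 0.252, -0.057]
force: [-0.0, -0.7, 3.6]
finger_gap: 0.159
gripper_force: 37.8
t: 7.15
tcp_pos: [0.5123, 0.2003, 0.0762]
tool_rot: [-0.219, 0.941, 0.252, -0.057]
force: [1.1, -2.1, 5.6]
finger_gap: 0.161
gripper_force: 38.2
```

```bash
python3 -m crank '0 0 -.1 0 0 0;0 0 -.3 0 0 0;0 0 -.5 0 0 0;0 0 -.6 0 0 0;0 0 -.6 0 0 0'
python3 -m crank '0 0 -.6 0 0 0;0 0 -.6 0 0 0;0 0 -.4 0 0 0;0 0 -.2 0 0 0;0 0 0 0 0 0'
cat >> plan.py <<'E'
def bay(c,hd,o): a=np.radians(hd);return [c[0]+o*np.cos(a),c[1]+o*np.sin(a)]
FAR=bay((.633,.0703),23.75,.0245);NEAR=bay((.633,.0703),23.75,-.0245);WIDE=bay((.524,-.0063),32.35,-.030)
E
python3 - <<'E'
from plan import *
plan(FAR+[.19],tool(23.75),20)
E
```

```text
t: 7.65
tcp_pos: [0.5303, 0.1617, 0.1493]
tool_rot: [-0.219, 0.941, 0.251, -0.058]
force: [-0.1, -0.8, -0.2]
finger_gap: 0.161
gripper_force: 37.4
t: 8.15
tcp_pos: [0.5467, 0.1296, 0.2118]
tool_rot: [-0.219, 0.941, 0.251, -0.057]
force: [-0.3, -0.0, 0.4]
finger_gap: 0.159
gripper_force: 37.4
N 20 row: -0.169 -0.023 0.01 0.0129 -0.0132 0.0501 | mm/row 7 deg/row 4.8
```

```bash
for i in 1 2 3 4; do python3 -m crank '-.169 -.023 .01 .0129 -.0132 .0501;-.169 -.023 .01 .0129 -.0132 .0501;-.169 -.023 .01 .0129 -.0132 .0501;-.169 -.023 .01 .0129 -.0132 .0501;-.169 -.023 .01 .0129 -.0132 .0501' | grep -E "tcp|force|gap"; done
python3 -m crank '0 0 0 0 0 0;0 0 0 0 0 0;0 0 0 0 0 0;0 0 0 0 0 0;0 0 0 0 0 0'
cat > held.py <<'E'
import sys
from plan import *
from h import *
s=telemetry.sense();p=s["tcp_pos"];R=Ro.from_quat(s["tool_rot"]).as_matrix()
for n in("scene","top"):
    im,P,c=cam(n);save("held_%s_%s"%(sys.argv[1],n),im)
    q=(P.reshape(-1,3)-p)@R;q=q[np.isfinite(q[:,0])]
    m=(abs(q[:,1])<.025)&(q[:,2]>.004)&(q[:,2]<.075)&(abs(q[:,0])<.09);q=q[m];print(n,len(q))
    if len(q)>50: print("x",np.percentile(q[:,0],[.5,1,99,99.5]).round(4),"y",np.percentile(q[:,1],[2,50,98]).round(4),"z",np.percentile(q[:,2],[1,99]).round(4))
E
python3 held.py 1; python3 -c "
from plan import *
plan(FAR+[.09],tool(23.75),5)"
```

```text
tcp_pos: [0.5778, 0.1377, 0.2046]
force: [-0.5, -0.3, 0.4]
finger_gap: 0.162
gripper_force: 37.4
tcp_pos: [0.6102, 0.1306, 0.1977]
force: [-0.9, -1.1, 0.2]
finger_gap: 0.157
gripper_force: 37.3
tcp_pos: [0.6369, 0.1108, 0.1911]
force: [0.5, 0.2, -1.0]
finger_gap: 0.161
gripper_force: 37.3
tcp_pos: [0.6536, 0.0815, 0.1869]
force: [-0.2, 0.8, -0.9]
finger_gap: 0.159
gripper_force: 37.3
t: 10.65
tcp_pos: [0.6547, 0.0813, 0.1885]
tool_rot: [0.546, 0.838, -0.001, -0.002]
force: [-0.5, 0.2, -0.9]
finger_gap: 0.16
gripper_force: 37.4
scene 696
x [-0.0596 -0.0589  0.0633  0.0637] y [-0.0049  0.0067  0.0082] z [0.0049 0.0507]
top 76
x [0.0382 0.0393 0.064  0.064 ] y [-0.0084 -0.0074  0.0041] z [0.0055 0.0536]
N 5 row: -0.007 0.002 0.493 -0.0004 -0.0003 0.0001 | mm/row 20 deg/row 0.0
```

View pics/held_1_scene.png

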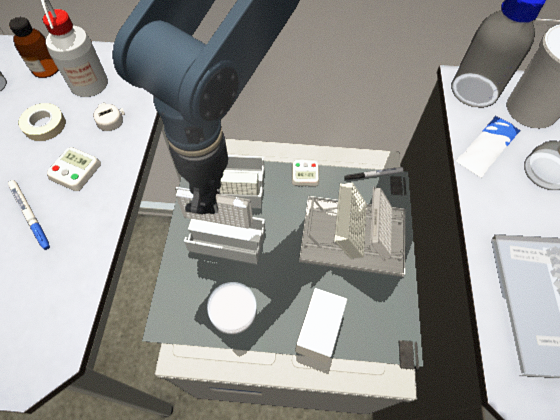

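The first plate hangs upright over the narrow bin (235,208), centred on the tool to about 2 mm. Lowering.

```bash
python3 -m crank '-.007 0 .5 0 0 0;-.007 0 .5 0 0 0;-.007 0 .5 0 0 0;-.007 0 .5 0 0 0;-.007 0 .5 0 0 0'
python3 -m crank '0 0 .25 0 0 0;0 0 .2 0 0 0;0 0 .1 0 0 0;0 0 0 0 0 0;0 0 0 0 0 0'
```

```text
t: 11.25
tcp_pos: [0.6552, 0.0799, 0.0879]
tool_rot: [0.546, 0.838, -0.001, -0.002]
force: [0.0, 0.2, -0.4]
finger_gap: 0.16
gripper_force: 37.4
t: 11.75
tcp_pos: [0.6556, 0.08, 0.0673]
tool_rot: [0.546, 0.838, -0.0, -0.001]
force: [1.0, -0.6, -0.4]
finger_gap: 0.16
gripper_force: 37.4
```

```bash
for i in 1 2; do python3 -m crank '0 0 .04 0 0 0;0 0 .04 0 0 0;0 0 .02 0 0 0;0 0 0 0 0 0;0 0 0 0 0 0'; done
```

```text
t: 12.25
tcp_pos: [0.655, 0.08, 0.0625]
tool_rot: [0.546, 0.838, -0.001, -0.002]
force: [0.1, -0.5, -1.5]
finger_gap: 0.159
gripper_force: 37.4
t: 12.75
tcp_pos: [0.6552, 0.0803, 0.0601]
tool_rot: [0.546, 0.838, -0.001, -0.001]
force: [-1.8, 0.9, 8.1]
finger_gap: 0.161
gripper_force: 38.7
```

```bash
python3 -m crank '0 0 0 0 0 0;0 0 0 0 0 0;0 0 0 0 0 0;0 0 0 0 0 0;0 0 0 0 0 0' -0.3
python3 -m crank '0 0 -.2 0 0 0;0 0 -.5 0 0 0;0 0 -.8 0 0 0;0 0 -.8 0 0 0;0 0 -.8 0 0 0' | grep tcp
python3 - <<'E'
from plan import *
p,R=plan(pick(1,-.10),tool(HD,30),20,np.array([.655,.080,.184]),tool(23.75));print(p)
E
```

```text
t: 13.25
tcp_pos: [0.6549, 0.08, 0.0582]
tool_rot: [0.546, 0.838, -0.001, -0.002]
force: [-0.1, 0.3, -0.3]
finger_gap: 0.349
gripper_force: 0.0
tcp_pos: [0.6553, 0.0799, 0.1842]
N 20 row: 0.254 0.083 0.028 -0.0129 0.0134 -0.0501 | mm/row 11 deg/row 4.8
[0.51051443 0.20635636 0.19340254]
```

```bash
for i in 1 2 3 4; do python3 -m crank '.254 .083 .028 -.0129 .0134 -.0501;.254 .083 .028 -.0129 .0134 -.0501;.254 .083 .028 -.0129 .0134 -.0501;.254 .083 .028 -.0129 .0134 -.0501;.254 .083 .028 -.0129 .0134 -.0501' -.05 | grep -E "tcp|gap"; done
python3 -m crank '0 0 0 0 0 0;0 0 0 0 0 0;0 0 0 0 0 0;0 0 0 0 0 0;0 0 0 0 0 0' 
python3 - <<'E'
from plan import *
R=tool(HD,30);plan(pick(1,.03),R,10)
from h import *
for n in("scene","top"):
  im,P,c=cam(n);save("b_"+n,im);P=P.reshape(-1,3);a=np.radians(23.75);h=np.array([np.cos(a),np.sin(a)]);w=P[:,:2]-np.array([.633,.0703]);u=w@h;v=w@[-h[1],h[0]]
  m=(abs(u)<.045)&(abs(v)<.08)&(P[:,2]>.065)&(P[:,2]<.13);print(n,m.sum(),np.percentile(u[m],[1,50,99]),np.percentile(v[m],[1,99]),np.percentile(P[m,2],[50,99]))
E
```

```text
tcp_pos: [0.6419, 0.132, 0.1803]
finger_gap: 0.48
tcp_pos: [0.6096, 0.1744, 0.1829]
finger_gap: 0.474
tcp_pos: [0.5634, 0.2005, 0.1883]
finger_gap: 0.475
tcp_pos: [0.5106, 0.2062, 0.1934]
finger_gap: 0.477
t: 16.25
tcp_pos: [0.511, 0.2062, 0.1928]
tool_rot: [-0.219, 0.94, 0.253, -0.06]
force: [0.4, -0.2, -0.0]
finger_gap: 0.474
gripper_force: 0.0
N 10 row: 0.001 0.001 0.324 0.0001 -0.0001 -0.0 | mm/row 13 deg/row 0.0
scene 802 [0.01657354 0.02766942 0.03225037] [-0.05913689  0.06213562] [0.08728403 0.09267732]Traceback (most recent call last):
  File "<stdin>", line 6, in <module>
    return _quantile_unchecked(
        a, q, axis, out, overwrite_input, method, keepdims, weights)
    return _ureduce(a,
                    func=_quantile_ureduce_func,
    ...<5 lines>...
                    overwrite_input=overwrite_input,
                    method=method)
    r = func(a, **kwargs)
    result = _quantile(arr,
                       quantiles=q,
    ...<2 lines>...
                       out=out,
                       weights=wgt)
    slices_having_nans = np.isnan(arr[-1, ...])
                                  ~~~^^^^^^^^^
IndexError: index -1 is out of bounds for axis 0 with size 0
```

First plate's top measures 92.7 mm: seated on the bay floor, well centred. Pick the middle plate.

```bash
python3 -m crank '0 0 .4 0 0 0;0 0 .4 0 0 0;0 0 .4 0 0 0;0 0 .4 0 0 0;0 0 .4 0 0 0' | grep -E "force|tcp"
python3 -m crank '0 0 .4 0 0 0;0 0 .4 0 0 0;0 0 .3 0 0 0;0 0 .14 0 0 0;0 0 0 0 0 0' | grep -E "force|tcp"
python3 -m crank '0 0 0 0 0 0;0 0 0 0 0 0;0 0 0 0 0 0;0 0 0 0 0 0;0 0 0 0 0 0' -1 35
python3 -m crank '0 0 0 0 0 0;0 0 0 0 0 0;0 0 -.1 0 0 0;0 0 -.3 0 0 0;0 0 -.5 0 0 0'
python3 -m crank '0 0 -.6 0 0 0;0 0 -.6 0 0 0;0 0 -.6 0 0 0;0 0 -.6 0 0 0;0 0 -.6 0 0 0'
python3 -m crank '0 0 -.4 0 0 0;0 0 -.1 0 0 0;0 0 0 0 0 0;0 0 0 0 0 0;0 0 0 0 0 0'
python3 - <<'E'
from plan import *
print(WIDE);plan(WIDE+[.19],tool(32.35),25)
E
```

```text
tcp_pos: [0.4929, 0.2424, 0.123]
force: [-0.3, -0.2, 0.4]
gripper_force: 0.0
tcp_pos: [0.4813, 0.2647, 0.0801]
force: [0.6, -0.0, -0.2]
gripper_force: 0.0
t: 17.85
tcp_pos: [0.4824, 0.2644, 0.081]
tool_rot: [-0.219, 0.94, 0.253, -0.059]
force: [0.0, 1.0, 1.5]
finger_gap: 0.315
gripper_force: 37.5
t: 18.35
tcp_pos: [0.4887, 0.248, 0.1116]
tool_rot: [-0.219, 0.94, 0.253, -0.062]
force: [-0.0, -0.7, -0.7]
finger_gap: 0.31
gripper_force: 37.2
t: 18.85
tcp_pos: [0.5167, 0.1933, 0.2168]
tool_rot: [-0.219, 0.94, 0.253, -0.06]
force: [1.1, -0.1, -1.3]
finger_gap: 0.309
gripper_force: 37.2
t: 19.35
tcp_pos: [0.5202, 0.1856, 0.2319]
tool_rot: [-0.219, 0.94, 0.253, -0.061]
force: [0.7, -0.2, -1.7]
finger_gap: 0.307
gripper_force: 37.2
[np.float64(0.49865614396891755), np.float64(-0.022352693277944466)]
N 25 row: -0.038 -0.231 -0.023 0.0108 -0.0099 0.0364 | mm/row 9 deg/row 3.5
```

```bash
for i in 1 2 3 4 5; do python3 -m crank '-.038 -.231 -.023 .0108 -.0099 .0364;-.038 -.231 -.023 .0108 -.0099 .0364;-.038 -.231 -.023 .0108 -.0099 .0364;-.038 -.231 -.023 .0108 -.0099 .0364;-.038 -.231 -.023 .0108 -.0099 .0364' | grep -E "tcp|gap"; done
python3 -m crank '0 0 0 0 0 0;0 0 0 0 0 0;0 0 0 0 0 0;0 0 0 0 0 0;0 0 0 0 0 0'
python3 held.py 2; python3 -c "
from plan import *
plan(WIDE+[.09],tool(32.35),5)"
```

```text
tcp_pos: [0.5416, 0.1476, 0.2139]
finger_gap: 0.307
tcp_pos: [0.5503, 0.1037, 0.2002]
finger_gap: 0.307
tcp_pos: [0.5456, 0.058, 0.1914]
finger_gap: 0.307
tcp_pos: [0.5279, 0.0147, 0.1879]
finger_gap: 0.314
tcp_pos: [0.4986, -0.0219, 0.1896]
finger_gap: 0.309
t: 22.35
tcp_pos: [0.4998, -0.0222, 0.1903]
tool_rot: [0.483, 0.876, 0.001, 0.001]
force: [0.2, -0.4, -0.1]
finger_gap: 0.31
gripper_force: 37.2
scene 1107
x [-0.0616 -0.0608  0.0627  0.0633] y [-0.0045  0.0104  0.0141] z [0.0045 0.0543]
top 76
x [0.0615 0.0616 0.0637 0.0637] y [-0.0138 -0.0011  0.0117] z [0.0043 0.0527]
N 5 row: 0.002 -0.006 0.502 0.0003 0.0 -0.0003 | mm/row 20 deg/row 0.0
```

View pics/held_2_scene.png

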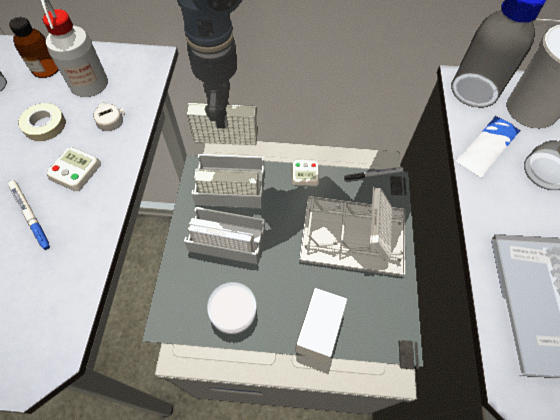

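The half-deep plate (square wells, 222,125) hangs upright before the wide bin's near bay; the first plate stands in the narrow bin (222,233).

```bash
python3 -m crank '0 -.006 .5 0 0 0;0 -.006 .5 0 0 0;0 -.006 .5 0 0 0;0 -.006 .5 0 0 0;0 -.006 .5 0 0 0' | grep -E "tcp|force"
python3 -m crank '0 0 .25 0 0 0;0 0 .2 0 0 0;0 0 .1 0 0 0;0 0 0 0 0 0;0 0 0 0 0 0' | grep -E "tcp|force"
python3 -m crank '0 0 .04 0 0 0;0 0 .04 0 0 0;0 0 .02 0 0 0;0 0 0 0 0 0;0 0 0 0 0 0' | grep -E "tcp|force"
```

```text
tcp_pos: [0.4992, -0.0229, 0.0897]
force: [-0.1, -0.3, -1.4]
gripper_force: 37.3
tcp_pos: [0.4994, -0.0229, 0.0689]
force: [-0.5, 0.3, -1.6]
gripper_force: 37.2
tcp_pos: [0.4989, -0.0227, 0.0644]
force: [0.3, 0.6, -1.8]
gripper_force: 37.2
```

```bash
for i in 1 2; do python3 -m crank '0 0 .03 0 0 0;0 0 .02 0 0 0;0 0 0 0 0 0;0 0 0 0 0 0;0 0 0 0 0 0' | grep -E "tcp|force"; done
```

```text
tcp_pos: [0.4989, -0.0228, 0.0623]
force: [-0.9, -0.2, -0.9]
gripper_force: 37.2
tcp_pos: [0.4992, -0.0228, 0.0617]
force: [-1.4, 0.8, 10.6]
gripper_force: 38.8
```

```bash
python3 -m crank '0 0 0 0 0 0;0 0 0 0 0 0;0 0 0 0 0 0;0 0 0 0 0 0;0 0 0 0 0 0' -0.1
python3 -m crank '0 0 -.2 0 0 0;0 0 -.5 0 0 0;0 0 -.8 0 0 0;0 0 -.8 0 0 0;0 0 -.8 0 0 0' | grep -E "tcp|force"
python3 - <<'E'
from plan import *
p,R=plan(pick(2,-.10),tool(HD,30),25);print(p)
E
```

```text
t: 25.45
tcp_pos: [0.4988, -0.0227, 0.0602]
tool_rot: [0.483, 0.876, 0.001, 0.001]
force: [0.3, 0.3, -1.9]
finger_gap: 0.447
gripper_force: 0.0
tcp_pos: [0.4983, -0.0228, 0.1859]
force: [0.9, -0.3, -0.4]
gripper_force: 0.0
N 25 row: 0.113 0.28 0.076 -0.0108 0.0098 -0.0364 | mm/row 12 deg/row 3.5
[0.47881443 0.25835636 0.18990254]
```

```bash
for i in 1 2 3 4 5; do python3 -m crank '.113 .28 .076 -.0108 .0098 -.0364;.113 .28 .076 -.0108 .0098 -.0364;.113 .28 .076 -.0108 .0098 -.0364;.113 .28 .076 -.0108 .0098 -.0364;.113 .28 .076 -.0108 .0098 -.0364' -.2 | grep -E "tcp|gap"; done
python3 -m crank '0 0 0 0 0 0;0 0 0 0 0 0;0 0 0 0 0 0;0 0 0 0 0 0;0 0 0 0 0 0' 
python3 - <<'E'
from plan import *
R=tool(HD,30);plan(pick(2,.03),R,10)
from h import *
im,P,c=cam("scene");save("c_scene",im);P=P.reshape(-1,3)
for C,a,lo,hi in(((.524,-.0063),32.35,-.052,-.01),((.524,-.0063),32.35,.01,.052),((.633,.0703),23.75,.01,.04)):
  a=np.radians(a);h=np.array([np.cos(a),np.sin(a)]);w=P[:,:2]-np.array(C);u=w@h;v=w@[-h[1],h[0]]
  m=(u<hi)&(u>lo)&(abs(v)<.08)&(P[:,2]>.065)&(P[:,2]<.13);print(m.sum(),np.percentile(u[m],[1,50,99]).round(4),np.percentile(v[m],[1,99]).round(4),np.percentile(P[m,2],[50,99]).round(4))
E
```

```text
tcp_pos: [0.5283, 0.0307, 0.1725]
finger_gap: 0.401
tcp_pos: [0.5416, 0.091, 0.1669]
finger_gap: 0.396
tcp_pos: [0.5374, 0.153, 0.1684]
finger_gap: 0.401
tcp_pos: [0.5158, 0.2106, 0.1762]
finger_gap: 0.397
tcp_pos: [0.4787, 0.2586, 0.1888]
finger_gap: 0.401
t: 28.95
tcp_pos: [0.4793, 0.258, 0.1883]
tool_rot: [-0.219, 0.941, 0.252, -0.058]
force: [-1.0, -0.9, -0.0]
finger_gap: 0.399
gripper_force: 0.0
N 10 row: 0.001 0.003 0.322 0.0 0.0001 -0.0 | mm/row 13 deg/row 0.0
995 [-0.0435 -0.0236 -0.0158] [-0.0618  0.0616] [0.0893 0.0934]
1048 [0.0168 0.0365 0.0442] [-0.0586  0.0645] [0.0895 0.0932]
793 [0.0167 0.0276 0.0322] [-0.059   0.0622] [0.0872 0.0928]
```

Both placed plates and the stored plate have tops at about 93 mm, so all are seated. Last plate.

```bash
python3 -m crank '0 0 .4 0 0 0;0 0 .4 0 0 0;0 0 .4 0 0 0;0 0 .4 0 0 0;0 0 .4 0 0 0' | grep -E "force|tcp"
python3 -m crank '0 0 .4 0 0 0;0 0 .4 0 0 0;0 0 .3 0 0 0;0 0 .12 0 0 0;0 0 0 0 0 0' | grep -E "force|tcp"
python3 -m crank '0 0 0 0 0 0;0 0 0 0 0 0;0 0 0 0 0 0;0 0 0 0 0 0;0 0 0 0 0 0' -1 35
python3 -m crank '0 0 0 0 0 0;0 0 0 0 0 0;0 0 -.1 0 0 0;0 0 -.3 0 0 0;0 0 -.5 0 0 0'
python3 -m crank '0 0 -.6 0 0 0;0 0 -.6 0 0 0;0 0 -.6 0 0 0;0 0 -.6 0 0 0;0 0 -.6 0 0 0'
python3 -m crank '0 0 -.4 0 0 0;0 0 -.1 0 0 0;0 0 0 0 0 0;0 0 0 0 0 0;0 0 0 0 0 0'
python3 - <<'E'
from plan import *
print(NEAR);plan(NEAR+[.19],tool(23.75),25)
E
```

```text
tcp_pos: [0.4615, 0.2943, 0.1184]
force: [-1.0, -0.2, -1.0]
gripper_force: 0.0
tcp_pos: [0.4503, 0.3162, 0.0763]
force: [0.3, -0.2, -0.5]
gripper_force: 0.0
t: 30.5
tcp_pos: [0.4511, 0.3163, 0.0775]
tool_rot: [-0.219, 0.941, 0.253, -0.058]
force: [0.1, 1.3, 6.0]
finger_gap: 0.157
gripper_force: 38.3
t: 31.0
tcp_pos: [0.4571, 0.2996, 0.1076]
tool_rot: [-0.219, 0.941, 0.252, -0.06]
force: [-0.1, 2.2, -1.1]
finger_gap: 0.161
gripper_force: 37.5
t: 31.5
tcp_pos: [0.4856, 0.2444, 0.2128]
tool_rot: [-0.219, 0.941, 0.251, -0.058]
force: [0.4, -0.2, -0.9]
finger_gap: 0.162
gripper_force: 37.7
t: 32.0
tcp_pos: [0.4886, 0.2372, 0.2282]
tool_rot: [-0.219, 0.941, 0.252, -0.06]
force: [-0.6, 0.1, -1.9]
finger_gap: 0.154
gripper_force: 37.8
[np.float64(0.6105748687615735), np.float64(0.06043270609846094)]
N 25 row: -0.196 -0.148 -0.016 0.0103 -0.0108 0.0401 | mm/row 10 deg/row 3.8
```

```bash
for i in 1 2 3 4 5; do python3 -m crank '-.196 -.148 -.016 .0103 -.0108 .0401;-.196 -.148 -.016 .0103 -.0108 .0401;-.196 -.148 -.016 .0103 -.0108 .0401;-.196 -.148 -.016 .0103 -.0108 .0401;-.196 -.148 -.016 .0103 -.0108 .0401' | grep -E "tcp|gap"; done
python3 -m crank '0 0 0 0 0 0;0 0 0 0 0 0;0 0 0 0 0 0;0 0 0 0 0 0;0 0 0 0 0 0'
python3 held.py 3; python3 -c "
from plan import *
plan(NEAR+[.09],tool(23.75),5)"
```

```text
tcp_pos: [0.5346, 0.2239, 0.2159]
finger_gap: 0.158
tcp_pos: [0.5729, 0.1957, 0.2041]
finger_gap: 0.162
tcp_pos: [0.6, 0.156, 0.1949]
finger_gap: 0.16
tcp_pos: [0.613, 0.1091, 0.1897]
finger_gap: 0.161
tcp_pos: [0.6107, 0.0601, 0.1896]
finger_gap: 0.16
t: 35.0
tcp_pos: [0.6115, 0.0602, 0.1908]
tool_rot: [0.547, 0.837, 0.0, 0.001]
force: [0.3, 0.0, -0.4]
finger_gap: 0.159
gripper_force: 37.6
scene 884
x [-0.0593 -0.0587  0.0627  0.063 ] y [-0.0045  0.0068  0.0086] z [0.0047 0.0518]
top 94
x [0.0346 0.0353 0.0637 0.0638] y [-0.0081 -0.0074  0.0054] z [0.0047 0.0523]
N 5 row: 0.004 -0.004 0.504 0.0002 0.0002 -0.0002 | mm/row 20 deg/row 0.0
```

```bash
python3 -m crank '0 0 .5 0 0 0;0 0 .5 0 0 0;0 0 .5 0 0 0;0 0 .5 0 0 0;0 0 .5 0 0 0' | grep -E "tcp|force"
python3 -m crank '0 0 .25 0 0 0;0 0 .2 0 0 0;0 0 .1 0 0 0;0 0 0 0 0 0;0 0 0 0 0 0' | grep -E "tcp|force"
python3 -m crank '0 0 .04 0 0 0;0 0 .04 0 0 0;0 0 .02 0 0 0;0 0 0 0 0 0;0 0 0 0 0 0' | grep -E "tcp|force"
python3 -m crank '0 0 .03 0 0 0;0 0 .02 0 0 0;0 0 0 0 0 0;0 0 0 0 0 0;0 0 0 0 0 0' | grep -E "tcp|force"
```

```text
tcp_pos: [0.6119, 0.0598, 0.0902]
force: [-0.5, -0.6, -0.9]
gripper_force: 37.7
tcp_pos: [0.6124, 0.0598, 0.0695]
force: [0.1, -0.2, -1.1]
gripper_force: 37.6
tcp_pos: [0.6118, 0.0598, 0.0648]
force: [-0.1, -0.2, -0.3]
gripper_force: 37.6
tcp_pos: [0.6118, 0.0598, 0.0628]
force: [-0.3, -0.4, -0.6]
gripper_force: 37.6
```

```bash
for i in 1 2; do python3 -m crank '0 0 .03 0 0 0;0 0 .02 0 0 0;0 0 0 0 0 0;0 0 0 0 0 0;0 0 0 0 0 0' | grep -E "tcp|force"; done
```

```text
tcp_pos: [0.612, 0.0598, 0.0616]
force: [-1.5, 0.1, 4.4]
gripper_force: 38.5
tcp_pos: [0.6121, 0.0599, 0.0615]
force: [-3.0, -0.2, 16.3]
gripper_force: 40.2
```

```bash
python3 -m crank '0 0 0 0 0 0;0 0 0 0 0 0;0 0 0 0 0 0;0 0 0 0 0 0;0 0 0 0 0 0' -0.3 | grep -E "tcp|force|gap"
python3 -m crank '0 0 -.2 0 0 0;0 0 -.5 0 0 0;0 0 -.8 0 0 0;0 0 -.8 0 0 0;0 0 -.8 0 0 0' | grep -E "tcp|force"
python3 -m crank '0 0 -.8 0 0 0;0 0 -.8 0 0 0;0 0 -.8 0 0 0;0 0 0 0 0 0;0 0 0 0 0 0' | grep -E "^t|force"
python3 - <<'E'
from h import *
im,P,c=cam("scene");save("d_scene",im);P=P.reshape(-1,3)
for C,a,lo,hi in(((.524,-.0063),32.35,-.052,-.01),((.524,-.0063),32.35,.01,.052),((.633,.0703),23.75,.01,.04),((.633,.0703),23.75,-.04,-.01)):
  a=np.radians(a);h=np.array([np.cos(a),np.sin(a)]);w=P[:,:2]-np.array(C);u=w@h;v=w@[-h[1],h[0]]
  m=(u<hi)&(u>lo)&(abs(v)<.08)&(P[:,2]>.065)&(P[:,2]<.13);print(m.sum(),np.percentile(u[m],[1,50,99]).round(4),np.percentile(v[m],[1,99]).round(4),np.percentile(P[m,2],[50,99]).round(4))
E
```

```text
tcp_pos: [0.6116, 0.0598, 0.0584]
force: [-0.1, -0.4, -0.2]
finger_gap: 0.352
gripper_force: 0.0
tcp_pos: [0.6114, 0.0599, 0.1844]
force: [-0.2, -0.2, 0.5]
gripper_force: 0.0
t: 39.6
tcp_pos: [0.6115, 0.06, 0.28]
tool_rot: [0.547, 0.837, 0.001, 0.002]
force: [0.2, -0.5, 0.0]
gripper_force: 0.0
756 [-0.0434 -0.0228 -0.0159] [-0.0613  0.0619] [0.0889 0.0931]
1053 [0.0169 0.036  0.0442] [-0.059   0.0647] [0.0893 0.093 ]
798 [0.0166 0.0276 0.0324] [-0.0588  0.0621] [0.0872 0.0929]
782 [-0.031  -0.0191 -0.0149] [-0.0604  0.0599] [0.087  0.0928]
```

View pics/d_scene.png

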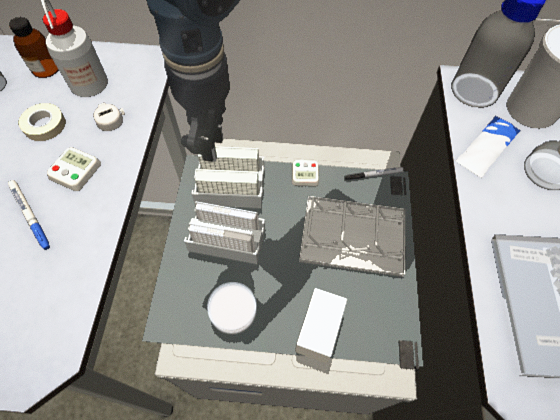

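The rack is empty, all four plates stand seated in their bins (tops at 93 mm), and the bystanders are unmoved.

```bash
python3 -c "
from station import manip
print(manip.sign_off())"
```

```text
the job is handed in; nothing more can be done
None
```

I handed the job in at about 40 s of the 67 s allowed: the two shallow plates stand in the narrow bin, the half-deep plate is in the wide bin's free bay, all seated on the bay floors, with the stored plate and bystanders left where they were; no verdict came back.

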